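Snap the pepper mill into its spring holder

TASK

Put the pepper mill away in the spring-jaw holder on the worktop: pick it up, and push it down upright between the two sprung jaws until it stands fully home on the holder's base, held by both jaws, then let go.

Things in the scene. Friction and masses are not known exactly. Their poses are not given: they have to be found in the camera images.
- pepper_mill: Pepper mill, loose, upright, 112 mm tall: white cylinder body 35 mm in diameter (0 to 60 mm up), neck 33 mm (60 to 72), black head 41 mm in diameter (72 to 112 mm up), best gripped there; 0.11 to 0.22 kg. The head is fixed to the body. Origin: centre of the underside; z: its long axis, up. The only tall black head here; grey salt shaker and capped spice jars nearby are not wanted.
- holder: Holder, fixed: dark wooden plate 84 x 156 x 12 mm, a post 45 mm high at each end, two grey shallow-V jaws on rods with coil springs between. Origin: centre of the plate's underside, on the worktop; y along the long side, jaw to jaw; z up. Seat: the plate's top straight above the origin (z = 12 mm). The mill must be pushed straight down, with 10 to 20 N, till its foot meets the plate.
- jaw_a (a joint): Opening of the jaw on the holder's +y side, m: 0 at rest, up to 0.020 outward, about 0.006 with the mill seated; spring 300 N/m, 1.8 N at rest. The two jaws' upright faces (14 to 36 mm above the worktop) enclose at rest a round space of only 24 mm; above, up to 64 mm, they flare to a funnel about 53 mm wide, by which the mill's foot spreads them.
- jaw_b (a joint): The same opening for the jaw on the holder's -y side, m: 0 at rest, growing outward.
Mind the look-alikes: they are no part of the job. What is shaped like the pepper_mill but orange or yellow is not meant.

How it is judged:
At the end, for the whole second after the job is handed in: The mill stands in the holder at rest, its foot within 5 mm of the height of the seat (12 mm above the worktop) and within 15 mm of the holder's centre, upright to within 0.15 rad (8.6 degrees), with both jaws held open by it by more than 2 mm (z of pepper_mill in the frame of holder between 0.007 and 0.017 m and horizontal distance between pepper_mill and holder below 0.015 m and angle between pepper_mill's own z axis and vertical below 0.15 rad and value of joint each of jaw_a, jaw_b above 0.002 m and linear speed of pepper_mill below 0.02 m/s); the robot touches nothing.
It also fails if it takes over 43 s, if anything falls off the work surface, if the arm or the gripper's body presses on something with over 40 N, if the wrist force passes 120 N, or if a joint passes its speed limit or range.

ROBOT

A 6-joint arm with a two-finger parallel gripper is mounted at the origin on a cart in front of the work surface, level with it; the furniture and walls round the work are solid. World frame = base frame: x ahead of the robot, y to its left, z up, the work surface at z = 0. Lengths are in m, angles in rad, forces in N, time in s.
With the tool pointing down it reaches from about 0.35 to 0.85 m from the base axis. Payload 8.1 kg.
Tool frame: the origin (TCP) lies at the very end of the fingers, on their centre line; the grasp point (between the pads) lies 19 mm behind it (ctrl.tcp_to_grasp is the distance from the TCP to the grasp point, in m); z points along the fingers, y is the line along which they close (so a half turn about z gives the same grasp; the last joint's range is limited). The gripper opens to 93 mm and grips with 3 to 60 N. Pads are 15 mm wide; open, the fingers measure 128 mm over their backs; the gripper's body (75 mm by 188 mm) begins 65 mm behind the grasp point.
Start: joints at [1.031, 0.13, 1.488, -0, 1.523, -0.085], TCP at [0.264, 0.539, 0.219] pointing down, gripper open.
Joint ranges: [-2.96, 2.96], [-0.89, 2.26], [0.02, 2.5], [-1.34, 4.48], [0, 2.73], [-2.66, 2.66]. Speed limits (rad/s): [2.39, 2.39, 2.79, 3.14, 3.14, 3.14].

INTERFACE

Orientations are given as a unit quaternion [w, x, y, z].
In Python, from plant import ctrl gives the robot as it stands.
- The arm moves only by the shell command python3 -m creep 'ROWS'. ROWS is JSON, a list of rows, each a list of 7 numbers: the shift along the world's x, y, z in m, then the turn, a rotation vector about the world's x, y, z in rad, then the gripper command: -1 is fully open, 1 is shut, values between are in proportion. In form: [[x, y, z, rx, ry, rz, gripper], ...]. A call has exactly 8 rows; each row shifts and turns the commanded pose from where the row before left it; what a row does not reach is not made up. A row lasts 1/12 s, in which the tool goes at most 41.7 mm and 7.16 degrees, less where a joint would pass 70% of its speed; a pose out of reach is approached as far as the arm can. A call with a gripper value outside its range is refused whole. The fingers move at their own pace and stop on an object; the grip force is fixed at half the most. Time passes only in rows, so rows that do not move let the fingers close, or fill a call up. It gives the time, the measured TCP pose, the force, the opening and the grip force at its end, in the units of the state.
- ctrl.state(): the state, without advancing time (a new reading comes with each control period).
- ctrl.grab_frame(name): name is "scene" or "side" or "wrist"; returns the picture (480x640x3 uint8, red, green, blue); there is no depth.
- ctrl.camera_params(name): a dict with "camera_matrix" (3x3 intrinsics, pixels), "xyz" and "rotation" of the camera in the world. Camera axes: x right, y down, z forward; pixel columns grow to the right and rows downward; lengths in m; the calibration is good to about 2 mm. The wrist camera is an equidistant fisheye: a pixel r from the principal point sees the ray r / f radians off the axis. A picture is of the moment at which its call begins: read the wrist's pose just before it. camera_params takes no time and is no camera call; for the wrist camera it gives the pose at the moment of the call.
- ctrl.sign_off(): hands the job in; it is judged then, once.
The state is a dict: "time_s": time; "q": joint angles; "qvel": joint speeds; "tau": joint torques, N m; "position": TCP position; "orientation": TCP orientation; "wrist_force": force on the tool from outside, world axes, zero at the start; "torque": the same for the moment, N m; "finger_gap": opening from 0.0 (shut) to 1.0 (fully open); "grasp_force": force on a finger pad.
Only numpy, scipy, OpenCV 4.12 (cv2) and the standard library are available. Lean on these libraries where they do the work, as an engineer would, in place of code of your own. Each camera call takes 0.05 s, during which the arm holds its last target. There are 200 camera calls.

## Working session

There is one attempt and no reset: what is moved stays moved. The work goes in short steps, Python scripts to look and compute and a shell command to move; the robot and the scene stay as the last step left them, time stands still between calls to the robot, and variables do not carry over. Pictures are saved under pics/ and viewed, at most 13 in all, crops included, and the job is handed in when it is done.

```bash
mkdir -p pics
cat > h.py <<'E'
import numpy as np,cv2
from plant import ctrl
def grab(n,f):
    p=ctrl.camera_params(n); im=ctrl.grab_frame(n); cv2.imwrite('pics/'+f,im[:,:,::-1]); return p,im
def ray(p,u,v,fish=False):
    K=np.array(p['camera_matrix']);x=(u-K[0,2])/K[0,0];y=(v-K[1,2])/K[1,1]
    if fish:
        r=np.hypot(x,y); d=np.array([x/r*np.sin(r),y/r*np.sin(r),np.cos(r)]) if r>0 else np.array([0,0,1.])
    else: d=np.array([x,y,1.])
    return np.array(p['xyz']),np.array(p['rotation']).reshape(3,3)@d
def at(p,u,v,z,fish=False):
    o,d=ray(p,u,v,fish); return o+d*(z-o[2])/d[2]
E
python3 - <<'E'
from h import *
a=grab('scene','s0.png');b=grab('side','d0.png')
cv2.imwrite('pics/both.png',cv2.resize(np.vstack([a[1],b[1]])[:,:,::-1],None,fx=.62,fy=.62))
print(a[0],b[0],ctrl.state())
E
```

```text
{'camera_matrix': array([[611.00889711,   0.        , 314.50260669],
       [  0.        , 611.00889711, 237.53069873],
       [  0.        ,   0.        ,   1.        ]]), 'xyz': array([-0.01125471, -0.64540896,  0.93394945]), 'rotation': array([-0.35604808,  0.89095496, -0.26272997,  0.1019901 ])} {'camera_matrix': array([[510.15515435,   0.        , 322.62658601],
       [  0.        , 510.15515435, 233.21866569],
       [  0.        ,   0.        ,   1.        ]]), 'xyz': array([ 0.2084683 , -0.65324916,  0.43234584]), 'rotation': array([-0.5166271 ,  0.83912774, -0.14166466,  0.09429848])} {'time_s': 0.1, 'q': array([ 1.03063763e+00,  1.31080881e-01,  1.48917345e+00,  1.04738450e-05,
        1.52297888e+00, -8.54207432e-02]), 'qvel': array([ 0.00115095, -0.00155839, -0.00109293, -0.00041487, -0.00027155,
       -0.00107674]), 'tau': array([ 7.70275401e-04, -5.61336780e+01, -4.93097699e+01,  7.69509561e-02,
        2.90544739e-02, -3.67196151e-05]), 'position': array([0.26326197, 0.53859531, 0.21769349]), 'orientation': array([-2.57388481e-04,  2.25415173e-01,  9.74262453e-01, -7.78868733e-04]), 'wrist_force': array([ 0.30278418,  0.64485831, -0.24549817]), 'torque': array([-0.04518446,  0.01987929,  0.00254453]), 'grasp_force': 0.0, 'finger_gap': 1.0005549497833188}
```

View pics/s0.png

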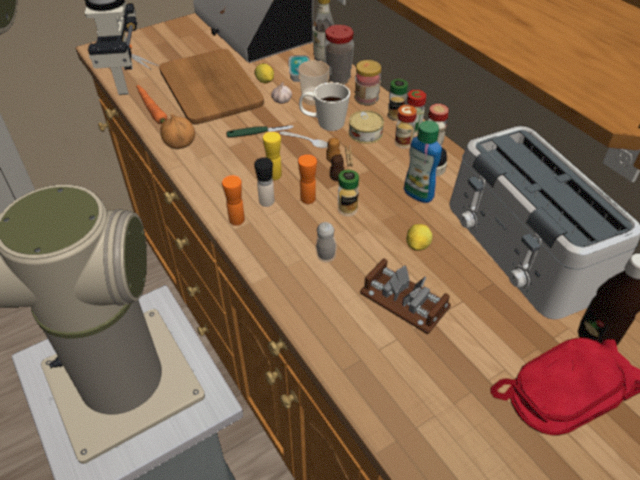

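View pics/d0.png

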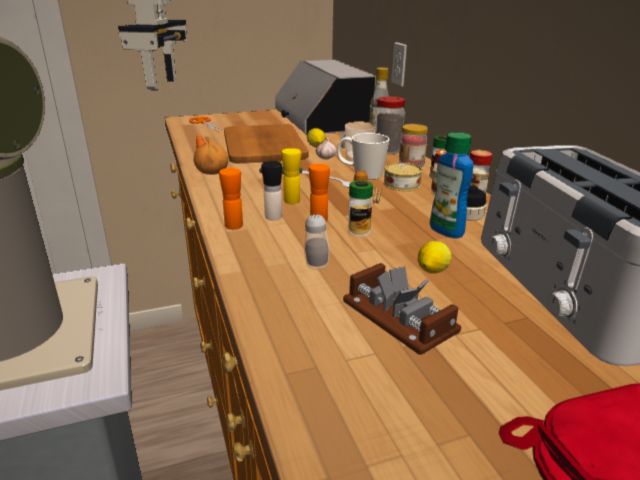

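Scene view: possible look-alikes are orange mills (234,200) and (308,180), a yellow mill (272,155), a grey shaker (326,240), a green-capped jar (348,192) and a small brown mill-like thing (337,165). The white body with a black head at (265,182) matches, and it is at (272,190) in the side view. The holder is at scene (405,295). I'll check with a close crop.

Run:
```python
s=open('h.py').read().replace("np.array(p['rotation']).reshape(3,3)@d","R.from_quat(np.array(p['rotation'])[[1,2,3,0]]).apply(d)").replace("import numpy","from scipy.spatial.transform import Rotation as R\nimport numpy",1)
open('h.py','w').write(s)
a=__import__('cv2');i=a.imread('pics/s0.png');j=a.imread('pics/d0.png')
L=a.resize(i[125:235,215:335],(400,367),interpolation=2); M=a.resize(i[250:340,350:460],(400,327),interpolation=2)
N=a.resize(j[145:240,215:335],(400,317),interpolation=2)
O=a.resize(j[255:355,335:465],(400,308),interpolation=2)
import numpy as np
p=lambda x:np.pad(x[:300*10],((0,max(0,0)),(0,0),(0,0)))
a.imwrite('pics/c0.png',np.vstack([np.hstack([a.resize(L,(327,300)),a.resize(M,(367,300))]),np.hstack([a.resize(N,(327,300)),a.resize(O,(367,300))])]))
```

```text
(no output)
```

View pics/c0.png

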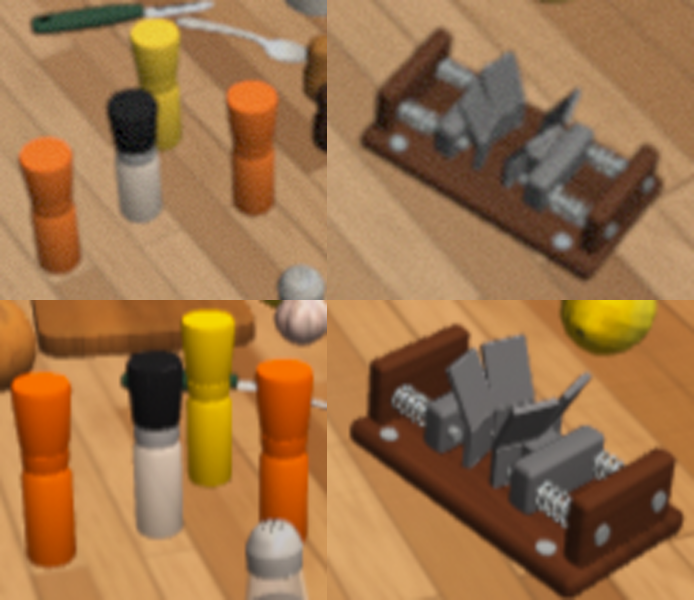

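The crop confirms it: white body with a black head, at top-left (131,98) to (140,212), i.e. scene pixels (263,161) for the top and (266,202) for the foot. The holder's jaws are empty, and its plate corners are visible.

Run:
```python
from h import *
a=ctrl.camera_params('scene');b=ctrl.camera_params('side')
r=lambda v:np.round(v,3)
for n,u,v,z in [('mill top',263.1,161,.112),('mill foot',266.4,201.7,0),('or1',231.9,178.6,.112),('or2',307.5,158.8,.112),('yel',272.2,135.6,.112),('salt',326,226,.08)]: print(n,r(at(a,u,v,z)))
print('side mill',r(at(b,271.9,164,.112)))
for p,c in((a,[(360.8,290.5),(427.3,329.5),(450.4,304.6)]),(b,[(343.9,298.3),(420.4,351),(461,328.3)])):
    P=[at(p,u,v,.010) for u,v in c]; d=P[1]-P[0];e=P[2]-P[1]
    print('holder',r(P),np.linalg.norm(d),np.linalg.norm(e),'ctr',r((P[0]+P[2])/2),np.degrees(np.arctan2(d[1],d[0])),np.degrees(np.arctan2(e[1],e[0])))
w=ctrl.camera_params('wrist');print(w)
s=ctrl.state();print(R.from_quat(s['orientation'][[1,2,3,0]]).as_matrix().round(3),s['time_s'])
```

```text
mill top [0.436 0.258 0.112]
mill foot [0.433 0.253 0.   ]
or1 [0.355 0.244 0.112]
or2 [0.518 0.213 0.112]
yel [0.496 0.324 0.112]
salt [0.459 0.052 0.08 ]
side mill [0.433 0.256 0.112]
holder [[ 0.457 -0.073  0.01 ]
 [ 0.506 -0.212  0.01 ]
 [ 0.579 -0.192  0.01 ]] 0.14768127045657847 0.07581539557714537 ctr [ 0.518 -0.132  0.01 ] -70.7524098099753 15.330214924315277
holder [[ 0.454 -0.073  0.01 ]
 [ 0.502 -0.215  0.01 ]
 [ 0.577 -0.191  0.01 ]] 0.14947758807447845 0.07925577968310103 ctr [ 0.515 -0.132  0.01 ] -71.24634762032221 17.526330503809334
{'camera_matrix': array([[371.64829954,   0.        , 322.86329343],
       [  0.        , 371.64829954, 234.75600863],
       [  0.        ,   0.        ,   1.        ]]), 'xyz': array([0.19708411, 0.57021055, 0.38348368]), 'rotation': array([0.11324982, 0.84050514, 0.52529325, 0.06922858])}
[[-0.898  0.439 -0.001]
 [ 0.439  0.898 -0.001]
 [ 0.    -0.002 -1.   ]] 0.1
```

```bash
python3 -m creep '[[0.018,-0.03,0,0,0,0.096,-1],[0.018,-0.03,0,0,0,0.096,-1],[0.018,-0.03,0,0,0,0.096,-1],[0.018,-0.03,0,0,0,0.096,-1],[0.018,-0.03,0,0,0,0.096,-1],[0.018,-0.03,0,0,0,0.096,-1],[0.018,-0.03,0,0,0,0.096,-1],[0.018,-0.03,0,0,0,0.096,-1]]'
python3 - <<'E'
from h import *
w,im=grab('wrist','w1.png')
s=ctrl.state();print(w['xyz'],s['position'],s['wrist_force'],R.from_quat(s['orientation'][[1,2,3,0]]).as_matrix().round(3),s['q'])
E
```

```text
time_s: 0.77
position: [0.4079, 0.2973, 0.2183]
orientation: [-0.0, -0.158, 0.987, -0.0]
wrist_force: [-0.4, 0.7, 0.2]
finger_gap: 1.001
grasp_force: 0.0
[0.33782621 0.27402885 0.38408755] [0.41091444 0.2926028  0.21827953] [ 3.10608204e+00 -3.62500962e+00 -3.00605041e-03] [[-0.947 -0.321  0.001]
 [-0.321  0.947 -0.004]
 [-0.    -0.004 -1.   ]] [ 0.51993712 -0.12917153  1.74853018 -0.00375931  1.52283775 -1.37776691]
```

View pics/w1.png

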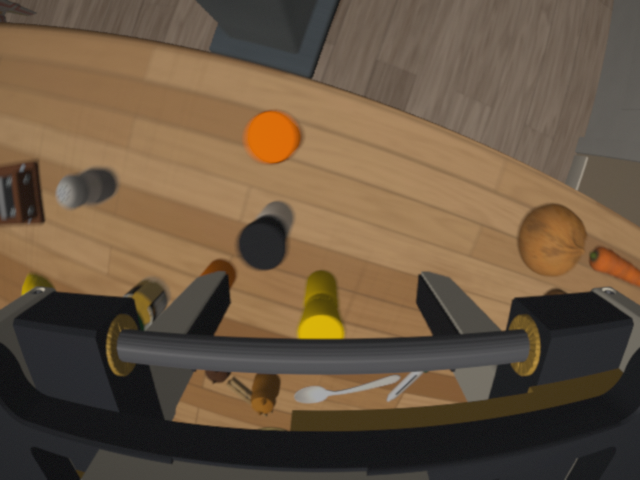

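The wrist view shows the black head at (263,242), yellow at (321,328) and orange at (272,137).

Run:
```python
from h import *
p=ctrl.camera_params('wrist');print(p['xyz'],ctrl.state()['position'])
p['xyz']=np.array([0.33782621,0.27402885,0.38408755])
for q in [(263,242),(321,330),(272,137)]: print(at(p,*q,.112,True))
```

```text
[0.3408106  0.26919538 0.38403089] [0.41091444 0.2926028  0.21827953]
[0.42872395 0.25489758 0.112     ]
[0.48691246 0.32175468 0.112     ]
[0.35044619 0.23782456 0.112     ]
```

```bash
python3 -m creep '[[0.01,-0.015,-0.01,0,0,0,-1],[0.01,-0.015,-0.01,0,0,0,-1],[0.004,-0.01,-0.01,0,0,0,-1],[0,0,-0.01,0,0,0,-1],[0,0,-0.01,0,0,0,-1],[0,0,0,0,0,0,-1],[0,0,0,0,0,0,-1],[0,0,0,0,0,0,-1]]'
python3 - <<'E'
from h import *
p,im=grab('wrist','w2.png')
s=ctrl.state();print(s['position'],R.from_quat(s['orientation'][[1,2,3,0]]).as_matrix().round(3))
# mill head: dark blob left of fingers: segment
m=((im.max(2)<60)).astype(np.uint8); m[290:]=0
n,l,st,c=cv2.connectedComponentsWithStats(m)
for i in range(1,n):
    if 400<st[i,4]<9000: print(st[i],c[i].round(1),at(p,*c[i],.112,True).round(4))
E
```

```text
time_s: 1.48
position: [0.4312, 0.2599, 0.1689]
orientation: [0.0, -0.157, 0.988, 0.0]
wrist_force: [0.9, 0.1, 0.2]
finger_gap: 0.999
grasp_force: 0.0
[0.43151363 0.25989333 0.16926408] [[-0.951 -0.309  0.001]
 [-0.309  0.951  0.   ]
 [-0.001  0.    -1.   ]]
[ 219    0  110   44 2616] [281.9  15.1] [0.2968 0.1898 0.112 ]
[  10  151   33   71 1447] [ 25.7 188.7] [0.4548 0.026  0.112 ]
[ 98 160  29  31 459] [115.9 173.2] [0.4211 0.1107 0.112 ]
[ 288  214   61   67 3081] [318.2 248.2] [0.4279 0.2553 0.112 ]
```

View pics/w2.png

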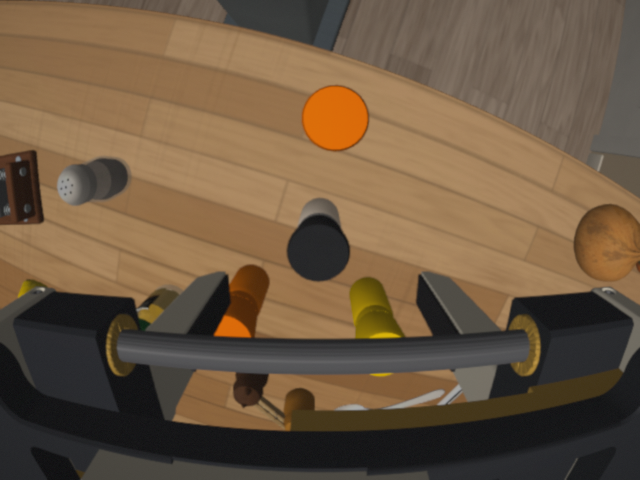

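The head circle is centred at about (319,249), below the fingers' line as expected. Wrist gives x=0.428 and scene gives 0.435, so the present x is fine. I'll shift y by −4 mm, descend and close.

```bash
python3 -m creep '[[-0.001,-0.004,-0.016,0,0,0,-1],[0,0,-0.016,0,0,0,-1],[0,0,-0.016,0,0,0,-1],[0,0,-0.016,0,0,0,-1],[0,0,-0.016,0,0,0,-1],[0,0,-0.016,0,0,0,-1],[0,0,0,0,0,0,-1],[0,0,0,0,0,0,0.3]]'
python3 -m creep '[[0,0,0,0,0,0,1],[0,0,0,0,0,0,1],[0,0,0,0,0,0,1],[0,0,0,0,0,0,1],[0,0,0,0,0,0,1],[0,0,0,0,0,0,1],[0,0,0,0,0,0,1],[0,0,0,0,0,0,1]]'
```

```text
time_s: 2.2
position: [0.4301, 0.2552, 0.0726]
orientation: [-0.001, -0.156, 0.988, -0.0]
wrist_force: [-0.7, -0.8, 0.3]
finger_gap: 0.966
grasp_force: 0.0
time_s: 2.87
position: [0.4306, 0.255, 0.0727]
orientation: [0.0, -0.156, 0.988, -0.0]
wrist_force: [0.7, 0.7, 2.1]
finger_gap: 0.433
grasp_force: 30.0
```

Gap 0.433 × 93 ≈ 40 mm, so the head is gripped. Now lift.

```bash
python3 -m creep '[[0,0,0.01,0,0,0,1],[0,0,0.02,0,0,0,1],[0,0,0.02,0,0,0,1],[0,0,0.02,0,0,0,1],[0,0,0.02,0,0,0,1],[0,0,0.02,0,0,0,1],[0,0,0.02,0,0,0,1],[0,0,0,0,0,0,1]]'
python3 -m creep '[[0.003,-0.014,0,0,0,0,1],[0.006,-0.028,0,0,0,0,1],[0.006,-0.028,0,0,0,0,1],[0.006,-0.028,0,0,0,0,1],[0.006,-0.028,0,0,0,0,1],[0.006,-0.028,0,0,0,0,1],[0.006,-0.028,0,0,0,0,1],[0.006,-0.028,0,0,0,0,1]]'
python3 -m creep '[[0.006,-0.028,0,0,0,0,1],[0.006,-0.028,0,0,0,0,1],[0.006,-0.028,0,0,0,0,1],[0.005,-0.02,0,0,0,0,1],[0.002,-0.01,0,0,0,0,1],[0,0,0,0,0,0,1],[0,0,0,0,0,0,1],[0,0,0,0,0,0,1]]'
python3 - <<'E'
from h import *
p,im=grab('wrist','w3.png')
a=grab('scene','s3.png')[1];b=grab('side','d3.png')[1]
print(ctrl.state()['position'],ctrl.state()['finger_gap'])
c=lambda i,r,q:cv2.resize(i[r:r+180,q:q+180],(400,400),interpolation=2)
cv2.imwrite('pics/c3.png',np.hstack([c(a,170,310),c(b,170,310)])[:,:,::-1])
E
```

```text
time_s: 3.53
position: [0.4326, 0.256, 0.2078]
orientation: [0.003, -0.156, 0.988, 0.001]
wrist_force: [1.2, 0.3, -1.5]
finger_gap: 0.437
grasp_force: 30.0
time_s: 4.2
position: [0.475, 0.0436, 0.2015]
orientation: [-0.001, -0.156, 0.988, 0.0]
wrist_force: [-0.3, -0.3, -2.3]
finger_gap: 0.438
grasp_force: 30.0
time_s: 4.87
position: [0.5002, -0.0679, 0.2021]
orientation: [-0.0, -0.156, 0.988, 0.0]
wrist_force: [0.2, 0.3, -1.9]
finger_gap: 0.438
grasp_force: 30.0
[ 0.50041728 -0.06784618  0.20255116] 0.4398500095702396
```

View pics/w3.png

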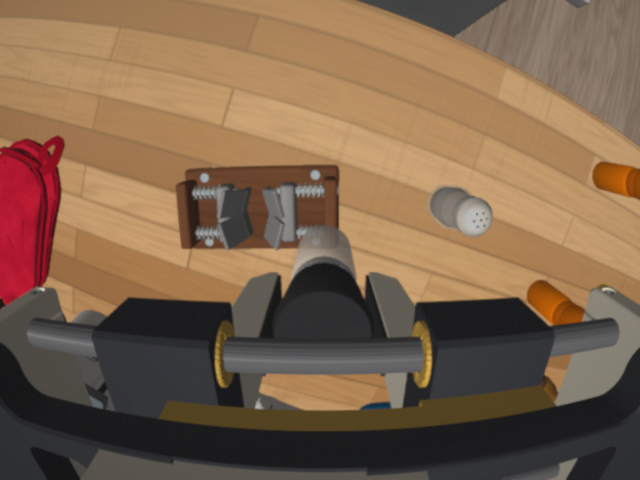

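View pics/c3.png

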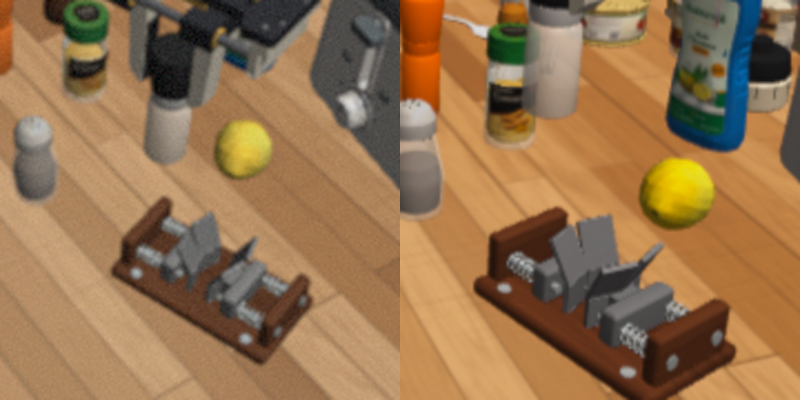

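The wrist view shows the holder at rest with plate screws at (204,178), (315,175) and (208,242), and the mill still upright in the grip. Its foot is at scene (384.7,238.4) and side (379.8,218).

Run:
```python
from h import *
p=ctrl.camera_params('wrist');a=ctrl.camera_params('scene');b=ctrl.camera_params('side')
for n,u,v,z in [('s1',204,178,.012),('s2',315,175,.012),('s3',208,242,.012),('c1',188,169,.012),('c2',338,166,.012),('postL',184,215,.045),('postR',332,215,.045),('foot front',324,229,.130),('gapctr',254,218,.064)]: print(n,at(p,u,v,z,True).round(4))
print('foot',at(a,384.7,238.4,.13),at(b,379.8,218.2,.13))
```

```text
s1 [ 0.5036 -0.1917  0.012 ]
s2 [ 0.4683 -0.0868  0.012 ]
s3 [ 0.5667 -0.1715  0.012 ]
c1 [ 0.4996 -0.2106  0.012 ]
c2 [ 0.4532 -0.0686  0.012 ]
postL [ 0.5361 -0.193   0.045 ]
postR [ 0.4941 -0.0619  0.045 ]
foot front [ 0.488  -0.0716  0.13  ]
gapctr [ 0.5132 -0.1257  0.064 ]
foot [ 0.50267678 -0.07293404  0.13      ] [ 0.50619893 -0.06741083  0.13      ]
```

```bash
python3 -m creep '[[0.002,-0.008,0,0,0,0,1],[0.002,-0.014,0,0,0,0,1],[0.003,-0.016,0,0,0,0,1],[0.003,-0.016,0,0,0,0,1],[0.002,-0.008,0,0,0,0,1],[0,0,0,0,0,0,1],[0,0,-0.01,0,0,0,1],[0,0,-0.015,0,0,0,1]]'
python3 -m creep '[[0,0,-0.015,0,0,0,1],[0,0,-0.012,0,0,0,1],[0,0,0,0,0,0,1],[0,0,0,0,0,0,1],[0,0,0,0,0,0,1],[0,0,0,0,0,0,1],[0,0,0,0,0,0,1],[0,0,0,0,0,0,1]]'
python3 - <<'E'
from h import *
a=grab('scene','s4.png')[1];b=grab('side','d4.png')[1]
w=grab('wrist','w4.png')[1]
print(ctrl.state()['position'],ctrl.state()['finger_gap'])
c=lambda i,r,q:cv2.resize(i[r:r+160,q:q+160],(400,400),interpolation=2)
cv2.imwrite('pics/c4.png',np.hstack([c(a,190,330),c(b,190,320)])[:,:,::-1])
E
```

```text
time_s: 5.68
position: [0.5137, -0.1307, 0.1786]
orientation: [0.001, -0.156, 0.988, -0.001]
wrist_force: [0.2, -1.4, -2.6]
finger_gap: 0.432
grasp_force: 30.0
time_s: 6.35
position: [0.5131, -0.1311, 0.1515]
orientation: [0.001, -0.156, 0.988, -0.0]
wrist_force: [0.4, -0.8, -1.5]
finger_gap: 0.442
grasp_force: 30.0
[ 0.51272814 -0.13108657  0.15097705] 0.43651062121435097
```

View pics/c4.png

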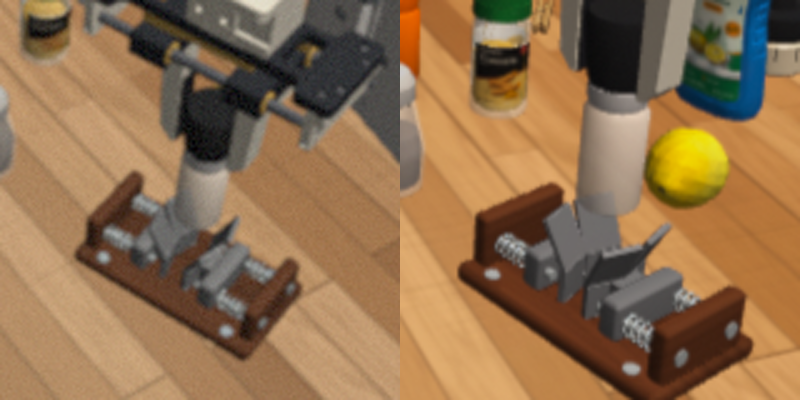

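Run:
```python
from h import *
print(at(ctrl.camera_params('scene'),411.2,277.2,.0785),at(ctrl.camera_params('side'),404.8,272,.0785))
```

```text
[ 0.51705752 -0.13983152  0.0785    ] [ 0.51504295 -0.13466729  0.0785    ]
```

```bash
python3 -m creep '[[-0.001,0.004,0,0,0,0,1],[0,0,-0.006,0,0,0,1],[0,0,-0.006,0,0,0,1],[0,0,-0.006,0,0,0,1],[0,0,-0.006,0,0,0,1],[0,0,-0.004,0,0,0,1],[0,0,0,0,0,0,1],[0,0,0,0,0,0,1]]'
python3 -m creep '[[0,0,-0.003,0,0,0,1],[0,0,-0.003,0,0,0,1],[0,0,-0.003,0,0,0,1],[0,0,-0.003,0,0,0,1],[0,0,-0.003,0,0,0,1],[0,0,0,0,0,0,1],[0,0,0,0,0,0,1],[0,0,0,0,0,0,1]]'
python3 - <<'E'
from h import *
a=grab('scene','s5.png')[1];b=grab('side','d5.png')[1]
c=lambda i,r,q:cv2.resize(i[r:r+160,q:q+160],(400,400),interpolation=2)
cv2.imwrite('pics/c5.png',np.hstack([c(a,190,330),c(b,190,320)])[:,:,::-1])
E
```

```text
time_s: 7.17
position: [0.5115, -0.1273, 0.1224]
orientation: [-0.0, -0.156, 0.988, -0.0]
wrist_force: [2.5, -2.0, -1.3]
finger_gap: 0.435
grasp_force: 30.0
time_s: 7.83
position: [0.512, -0.1268, 0.1078]
orientation: [0.0, -0.156, 0.988, -0.0]
wrist_force: [3.9, -0.9, 1.3]
finger_gap: 0.438
grasp_force: 30.0
```

View pics/c5.png

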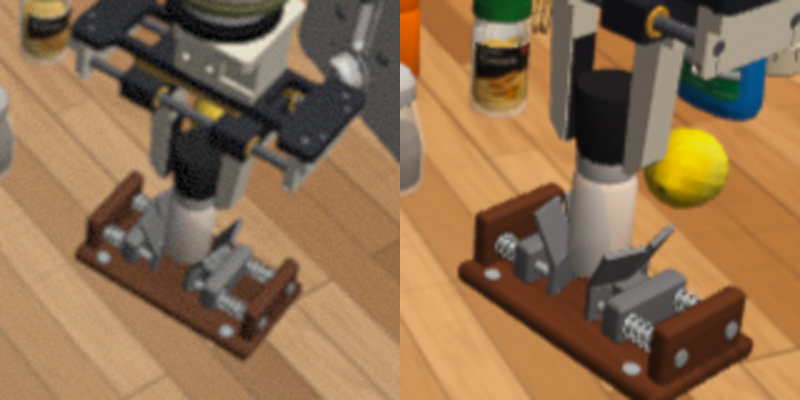

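The mill is in the funnel, with jaw A opened more than jaw B. The side force (+x, −y) says to shift about (+4, −2) mm. I'll do that and continue down.

```bash
python3 -m creep '[[0.002,-0.001,0,0,0,0,1],[0.002,-0.001,0,0,0,0,1],[0,0,-0.003,0,0,0,1],[0,0,-0.003,0,0,0,1],[0,0,-0.003,0,0,0,1],[0,0,-0.003,0,0,0,1],[0,0,0,0,0,0,1],[0,0,0,0,0,0,1]]'
```

```text
time_s: 8.6
position: [0.5146, -0.1286, 0.0944]
orientation: [-0.001, -0.156, 0.988, 0.001]
wrist_force: [0.1, -0.4, -4.9]
finger_gap: 0.442
grasp_force: 30.0
```

```bash
python3 -m creep '[[0,0,-0.002,0,0,0,1],[0,0,-0.002,0,0,0,1],[0,0,-0.002,0,0,0,1],[0,0,-0.002,0,0,0,1],[0,0,0,0,0,0,1],[0,0,0,0,0,0,1],[0,0,0,0,0,0,1],[0,0,0,0,0,0,1]]'
python3 -m creep '[[0,0,-0.001,0,0,0,1],[0,0,-0.001,0,0,0,1],[0,0,-0.001,0,0,0,1],[0,0,0,0,0,0,1],[0,0,0,0,0,0,1],[0,0,0,0,0,0,1],[0,0,0,0,0,0,1],[0,0,0,0,0,0,1]]'
```

```text
time_s: 9.27
position: [0.5152, -0.1289, 0.0872]
orientation: [-0.0, -0.156, 0.988, 0.0]
wrist_force: [-1.1, -0.5, -3.1]
finger_gap: 0.436
grasp_force: 30.0
time_s: 9.93
position: [0.5156, -0.129, 0.0847]
orientation: [0.0, -0.156, 0.988, -0.0]
wrist_force: [-1.3, -0.8, -0.4]
finger_gap: 0.437
grasp_force: 30.0
```

```bash
python3 -m creep '[[0,0,-0.001,0,0,0,1],[0,0,-0.001,0,0,0,1],[0,0,0,0,0,0,1],[0,0,0,0,0,0,1],[0,0,0,0,0,0,1],[0,0,0,0,0,0,1],[0,0,0,0,0,0,1],[0,0,0,0,0,0,1]]'
python3 - <<'E'
from h import *
a=grab('scene','s6.png')[1];b=grab('side','d6.png')[1]
c=lambda i,r,q:cv2.resize(i[r:r+160,q:q+160],(400,400),interpolation=2)
cv2.imwrite('pics/c6.png',np.hstack([c(a,190,330),c(b,190,320)])[:,:,::-1])
E
```

```text
time_s: 10.6
position: [0.5162, -0.1288, 0.0845]
orientation: [0.001, -0.156, 0.988, -0.0]
wrist_force: [-6.8, 2.3, 13.5]
finger_gap: 0.439
grasp_force: 30.0
```

View pics/c6.png

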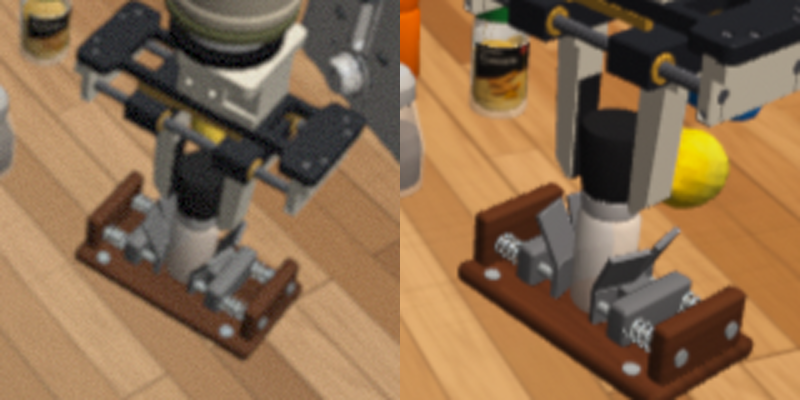

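The mill stands on the plate between both opened jaws. It stopped at TCP 0.0845 (expected 0.0847) with about 15 N on the foot. Release and retreat.

```bash
python3 -m creep '[[0,0,0,0,0,0,-1],[0,0,0,0,0,0,-1],[0,0,0,0,0,0,-1],[0,0,0,0,0,0,-1],[0,0,0,0,0,0,-1],[0,0,0,0,0,0,-1],[0,0,0,0,0,0,-1],[0,0,0,0,0,0,-1]]'
python3 -m creep '[[0,0,0.01,0,0,0,-1],[0,0,0.015,0,0,0,-1],[0,0,0.02,0,0,0,-1],[0,0,0.02,0,0,0,-1],[0,0,0.02,0,0,0,-1],[0,0,0.02,0,0,0,-1],[0,0,0.01,0,0,0,-1],[0,0,0,0,0,0,-1]]'
python3 - <<'E'
from h import *
a=grab('scene','s7.png')[1];b=grab('side','d7.png')[1]
c=lambda i,r,q:cv2.resize(i[r:r+160,q:q+160],(400,400),interpolation=2)
cv2.imwrite('pics/c7.png',np.hstack([c(a,190,330),c(b,190,320)])[:,:,::-1])
E
```

```text
time_s: 11.37
position: [0.5155, -0.129, 0.0825]
orientation: [-0.0, -0.156, 0.988, 0.0]
wrist_force: [0.3, 1.1, -0.1]
finger_gap: 0.96
grasp_force: 0.0
time_s: 12.03
position: [0.5173, -0.1296, 0.2013]
orientation: [0.002, -0.156, 0.988, -0.001]
wrist_force: [1.4, 0.7, -0.2]
finger_gap: 1.0
grasp_force: 0.0
```

View pics/c7.png

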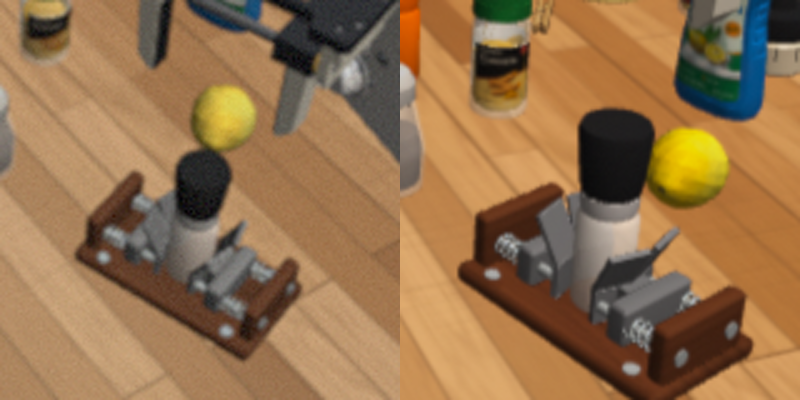

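Released and clear. I'll check uprightness numerically: scene head top centre is crop (204,162), side head top centre (617,120), compared with a vertical axis at the holder.

Run:
```python
from h import *
for n,o,(u,v),off in(('scene',(330,190),(204,162),0),('side',(320,190),(617,120),400)):
    p=ctrl.camera_params(n); print(n,'head top',at(p,o[0]+(u-off)*.4,o[1]+v*.4,.124).round(4))
    Rm=R.from_quat(np.array(p['rotation'])[[1,2,3,0]])
    for z in(.012,.084,.124):
        c=Rm.inv().apply(np.array([.517,-.131,z])-p['xyz']); q=np.array(p['camera_matrix'])@c; q=q[:2]/q[2]
        print(z,((q-o)/.4+[off,0]).round(0))
```

```text
scene head top [ 0.5222 -0.1267  0.124 ]
0.012 [186. 267.]
0.084 [196. 205.]
0.124 [202. 169.]
side head top [ 0.5195 -0.1238  0.124 ]
0.012 [602. 302.]
0.084 [613. 192.]
0.124 [619. 127.]
```

The head/neck boundary and top agree with a seated, upright mill (tilt about 3° at most). Handing in.

```bash
python3 -c "
from plant import ctrl
print(ctrl.sign_off())"
```

```text
the job is handed in; nothing more can be done
None
```

The pepper mill is pushed down upright in the spring-jaw holder, standing on its base with both jaws opened by it, and the gripper is released and clear; I handed the job in at about 12 s, but the hand-in call returned no verdict.

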